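# Load the panel reader and start it

## Robot

A 6-joint arm with a two-finger parallel gripper is mounted at the origin on the work surface. World frame = base frame: x ahead of the robot, y to its left, z up, the work surface at z = 0. Lengths are in mm, angles in degrees, forces in N, time in s.
With the tool pointing down it reaches from about 300 to 850 mm from the base axis. Payload 4.2 kg.
Tool frame: the origin (TCP) lies midway between the tips of the shut fingers; the grasp point (between the pads) lies 19 mm behind it (env.hold_point_z is the z of the grasp point in the tool frame, in mm); z points along the fingers, y is the direction in which the jaws open and shut (so a half turn about z gives the same grasp; the last joint's range is limited). The gripper opens to 91 mm and grips with 3 to 60 N. Pads are 32 mm wide; open, the fingers measure 118 mm over their backs; the gripper's body (76 mm by 178 mm) begins 60 mm behind the grasp point.
Start: joints at [-73.568, 18.312, 89.639, -0, 72.044, -1.146], TCP at [173.659, -548.166, 213.976] pointing down, gripper open.
Joint ranges: [-177.97, 177.97], [-48.28, 115.42], [12.27, 149.76], [-77.06, 257.06], [2.81, 150.46], [-146.56, 146.56]. Speed limits (degrees/s): [147.25, 147.25, 180, 180, 180, 180].

## Interface

Orientations are given as [roll, pitch, yaw] about the fixed x, y, z axes, in that order (R = Rz(yaw) Ry(pitch) Rx(roll)).
In Python, from workcell import env, grab_frame, camera_params, spotter gives the robot as it stands. The module is installed in compiled form; this text tells all that it offers.
- The arm moves only by the shell command python3 -m jog 'ROWS' [FORCE]. ROWS is text: rows parted by semicolons, each of 7 numbers parted by spaces: the turn, a rotation vector about the world's x, y, z in units of 5 degrees (1.0 is 5 degrees), then the shift along the world's x, y, z in units of 25 mm (1.0 is 25 mm), then the opening, from 0 (shut) to 1 (fully open). A call has 1 to 5 rows; each row is the pose to reach, as a shift and turn from the pose commanded when the call began; what a row does not reach only later rows make up. A row lasts 1/8 s, in which the tool goes at most 62.5 mm and 10.7 degrees, less where a joint would pass 70% of its speed; a pose out of reach is approached as far as the arm can. A call with a gripper value outside its range is refused whole. The fingers move at their own pace and stop on an object; FORCE is the grip in N (left out, the last holds). Time passes only in rows, so rows that repeat a pose let the fingers close. It gives the time, the measured TCP pose, the force and the opening at its end, in the units of the state.
- env.state(): the state, without advancing time (a new reading comes with each control period).
- grab_frame(name): name is "scene" or "top" or "wrist"; returns the picture (420x560x3 uint8, red, green, blue); there is no depth.
- camera_params(name): a dict with "K" (3x3 intrinsics, pixels), "dist" ([k1, k2, p1, p2, k3] as OpenCV has them; the pictures are not rectified), "rvec" (rotation vector, rad) and "tvec" (3), from world to camera coordinates, as OpenCV has them. Camera axes: x right, y down, z forward; pixel columns grow to the right and rows downward; lengths in mm; the calibration is good to about 2 mm. A picture is of the moment at which its call begins: read the wrist's pose just before it. camera_params takes no time and is no camera call; for the wrist camera it gives the pose at the moment of the call.
- env.job_done(): hands the job in, once; it reports no verdict.
Trained networks look in the newest picture that a camera, given by its name, has taken for a name from the list of things; names that differ only in an ending like _2 or _b are one class to them, and where a whole thing is asked for, a point or a joint stands for the part that bears it (a point fixed in the world has none). Each returns a list of dicts, best first, with "conf" (0 to 1); they miss things now and then, are a little off and sometimes report something else, mostly with a low value. They report only what shows in the picture. A call takes as long as a camera call. They do not tell look-alikes from the thing itself.
- spotter.look_for(query, camera): "box" ([left, top, width, height] in pixels, round what is visible of it).
- spotter.trace(query, camera): "region" (420x560 bool, what is visible of it) and "box" ([left, top, width, height] in pixels, round what is visible of it).
The state is a dict: "time_s": time; "qpos": joint angles; "qvel": joint speeds; "effort": joint torques, N m; "ee_pos": TCP position; "ee_rot": TCP orientation; "force": force on the tool from outside, world axes, zero at the start; "torque": the same for the moment, N m; "gripper_width": finger opening in mm.
Only numpy, scipy, OpenCV 4.12 (cv2) and the standard library are available. Lean on these libraries where they do the work, as an engineer would, in place of code of your own. Each camera call takes 0.05 s, during which the arm holds its last target. There are 200 camera calls.

## Task

Load the panel reader: pull up its index plunger, slide the carriage out from under the bridge to the loading position and let the plunger drop into its hole there; then lift every glass panel out of the drying rack and stand each fully down in a slot of its own on the carriage, and set the reference standard in the square bay beside them. Then send the carriage back under the bridge until the plunger locks it again, press the start paddle down to its stop and let it come up. Keep the panels upright all the while and leave the other bench things alone.

Things in the scene. Friction and masses are not known exactly. Their poses are not given: they have to be found in the camera images.
- rack: Drying rack, fixed: white grooved block on a steel foot, 216 x 118 mm, 50 mm high. Origin: centre of its underside; z up. Four slots side by side along its x, at x = -67.5, -22.5, +22.5, +67.5 mm, each 11 mm wide in x and 88 mm long in y, 38 mm deep, floor 12 mm above the origin. Not every slot need hold a panel.
- panel_1: Glass test panel, grey coating on both faces: 8 mm thick (its x), 80 mm wide (its y), 95 mm high (its z), 0.15 kg; origin: centre of its lower edge. Starts upright in a rack slot, 57 mm of it above the ribs. Two to four, all alike, are present. Neighbours may stand 45 mm apart, so open the gripper only part way (about 30 mm) beside them.
- panel_2: Glass test panel, grey coating on both faces: 8 mm thick (its x), 80 mm wide (its y), 95 mm high (its z), 0.15 kg; origin: centre of its lower edge. Starts upright in a rack slot, 57 mm of it above the ribs. Two to four, all alike, are present. Neighbours may stand 45 mm apart, so open the gripper only part way (about 30 mm) beside them.
- panel_3: Glass test panel, grey coating on both faces: 8 mm thick (its x), 80 mm wide (its y), 95 mm high (its z), 0.15 kg; origin: centre of its lower edge. Starts upright in a rack slot, 57 mm of it above the ribs. Two to four, all alike, are present. Neighbours may stand 45 mm apart, so open the gripper only part way (about 30 mm) beside them.
- panel_4: Glass test panel, grey coating on both faces: 8 mm thick (its x), 80 mm wide (its y), 95 mm high (its z), 0.15 kg; origin: centre of its lower edge. Starts upright in a rack slot, 57 mm of it above the ribs. Two to four, all alike, are present. Neighbours may stand 45 mm apart, so open the gripper only part way (about 30 mm) beside them.
- reader: Panel reader, fixed: white base 270 x 360 mm; origin at bench level near its middle, z up. The carriage slides along its y. A white bridge (38 mm wide in y, underside 160 mm and top 195 mm above the bench) spans it along x at y = +120 mm, posts at x = -122 and +116 mm. In the reading position the cradle is under the bridge and cannot be loaded; seated panels pass 20 mm below it.
- carriage (a joint): Position of the aluminium carriage (200 x 210 mm) on its track, m: 0 = reading position (cradle under the bridge; starts locked here), growing towards the reader's -y; 0.130 = loading position. A locking hole lies at 0 and at 0.130, with about 2 mm of play each way. It slides stiffly (about 1.5 N) and stays where it is left.
- plunger (a joint): Lift of the index plunger, m: 0 = pin down in a hole (carriage locked), about 0.011 = pin riding on the strip between the holes (carriage free to slide), 0.022 = pulled fully up. A spring pushes it down with 4 to 8 N; released over a hole it drops in by itself.
- knob (a point): Centre of the plunger's black round knob: 28 mm in diameter, 34 mm high (17 mm above and below this point), upright axis, on the robot's side of the carriage; 90 mm above the bench when down; it travels with the carriage. Below it, from 57 mm above the bench downward, is the carriage's bracket.
- cradle (a point): Centre of the floor of the black four-slot cradle on the carriage, 45 mm above the bench; axes parallel to the reader's. Slots at x = -67.5, -22.5, +22.5, +67.5 mm from here, each 12 mm wide in x, 88 mm long in y, 38 mm deep with 4 mm bevelled mouths. A panel stands in a slot with its thickness along x, either way round.
- bay (a point): Centre of the floor of the square bay on the carriage, 45 mm above the bench; axes parallel to the reader's. Inside 84 x 84 mm, rim 14 mm high. It stays reachable from above in both carriage positions.
- reference: Reference standard, loose, 0.25 kg: round steel foot 60 mm in diameter and 28 mm high, with a white round grip 40 mm in diameter above it; 65 mm high in all. Origin: centre of its underside, z up. Starts standing on the bench behind the rack.
- paddle (a joint): Angle of the start paddle, rad: 0 = up (rest), 0.26 = down on its stop. It springs back; about 3 N at the start and 9 N at the stop, pressing at the pad.
- paddle_pad (a point): Pressing point on the black rubber pad of the start paddle, an aluminium plate 120 x 56 mm on a dark steel foot: 95 mm from the hinge (which lies along this point's y), 25 mm from the free end (towards -x); 66 mm above the bench at rest, it goes down about 25 mm to the stop.
- wash_bottle: White plastic wash bottle, 60 mm across, 150 mm high; not to be disturbed. Origin: centre of its underside.
- beaker: Glass beaker, 70 mm across, 85 mm high; not to be disturbed. Origin: centre of its underside.
- sample_jar: Amber glass jar, 64 mm across, 80 mm high; not to be disturbed. Origin: centre of its underside.
There are look-alikes about, which are no part of the job. Leave any yellow look-alike of the reference alone.

How it is judged (in metres and radians):
On the way, in this order (a step that is already met when the one before it is completed fails the run):
1. carriage slid out to the loading position and locked there by the plunger (value of joint carriage above 0.125 m and value of joint plunger below 0.004 m), for 0.2 s.
2. with the carriage locked at the loading position, every panel stands down in a cradle slot and the reference standard stands in the bay (all of step 1 and z of panel_1 in the frame of cradle between -0.005 and 0.006 m and x of panel_1 in the frame of cradle between -0.076 and 0.076 m and y of panel_1 in the frame of cradle between -0.012 and 0.012 m and angle between each of panel_1, panel_2, panel_3, panel_4's own z axis and vertical below 0.2 rad and z of panel_2 in the frame of cradle between -0.005 and 0.006 m and x of panel_2 in the frame of cradle between -0.076 and 0.076 m and y of panel_2 in the frame of cradle between -0.012 and 0.012 m and z of panel_3 in the frame of cradle between -0.005 and 0.006 m and x of panel_3 in the frame of cradle between -0.076 and 0.076 m and y of panel_3 in the frame of cradle between -0.012 and 0.012 m and z of panel_4 in the frame of cradle between -0.005 and 0.006 m and x of panel_4 in the frame of cradle between -0.076 and 0.076 m and y of panel_4 in the frame of cradle between -0.012 and 0.012 m and horizontal distance between reference and bay below 0.022 m and z of reference in the frame of bay between -0.005 and 0.006 m and angle between reference's own z axis and vertical below 0.12 rad), for 0.2 s.
3. carriage back under the bridge and locked there by the plunger, every panel still in the cradle (value of joint carriage below 0.005 m and value of joint plunger below 0.004 m and z of panel_1 in the frame of cradle between -0.005 and 0.006 m and x of panel_1 in the frame of cradle between -0.076 and 0.076 m and y of panel_1 in the frame of cradle between -0.012 and 0.012 m and angle between each of panel_1, panel_2, panel_3, panel_4's own z axis and vertical below 0.2 rad and z of panel_2 in the frame of cradle between -0.005 and 0.006 m and x of panel_2 in the frame of cradle between -0.076 and 0.076 m and y of panel_2 in the frame of cradle between -0.012 and 0.012 m and z of panel_3 in the frame of cradle between -0.005 and 0.006 m and x of panel_3 in the frame of cradle between -0.076 and 0.076 m and y of panel_3 in the frame of cradle between -0.012 and 0.012 m and z of panel_4 in the frame of cradle between -0.005 and 0.006 m and x of panel_4 in the frame of cradle between -0.076 and 0.076 m and y of panel_4 in the frame of cradle between -0.012 and 0.012 m), for 0.2 s.
4. start paddle pressed down to its stop with the loaded carriage locked under the bridge (all of step 3 and horizontal distance between reference and bay below 0.022 m and z of reference in the frame of bay between -0.005 and 0.006 m and angle between reference's own z axis and vertical below 0.12 rad and value of joint paddle above 0.235 rad), for 0.1 s.
At the end, for the whole second after the job is handed in: Carriage within 5 mm of the reading position, plunger down (under 4 mm); each panel in the cradle, lower edge within 6 mm of the floor, 12 mm of centre along the slot, tilt under 0.2 rad; reference upright on the bay floor within 22 mm of its centre; paddle up (under 0.04 rad); all at rest (all of step 3 and horizontal distance between reference and bay below 0.022 m and z of reference in the frame of bay between -0.005 and 0.006 m and angle between reference's own z axis and vertical below 0.12 rad and linear speed of each of panel_1, panel_2, panel_3, panel_4, reference below 0.02 m/s and value of joint paddle below 0.04 rad); the robot touches nothing.
It fails at once if the white plastic wash bottle is moved by more than 30 mm or tipped (distance of wash_bottle from where it was at the start of the episode above 0.03 m or angle between wash_bottle's own z axis and vertical above 0.3 rad).
It fails at once if the glass beaker is moved by more than 30 mm or tipped (distance of beaker from where it was at the start of the episode above 0.03 m or angle between beaker's own z axis and vertical above 0.3 rad).
It fails at once if the amber jar is moved by more than 30 mm or tipped (distance of sample_jar from where it was at the start of the episode above 0.03 m or angle between sample_jar's own z axis and vertical above 0.3 rad).
It fails at once if a panel is tipped over (more than 0.6 rad from upright) (angle between any of panel_1, panel_2, panel_3, panel_4's own z axis and vertical above 0.6 rad).
Of panel_1, panel_2, panel_3, panel_4 only 2 to 4 are there at a start; the rules pass over those that are not, and their reading is None.
At some moment in a run one of reference may be knocked a few centimetres aside while the robot is not near it.
It also fails if it takes over 210 s, if anything falls off the work surface, if the arm or the gripper's body presses on something with over 40 N, if the wrist force passes 120 N, or if a joint passes its speed limit or range.

## Working session

There is one attempt and no reset: what is moved stays moved. The work goes in short steps, Python scripts to look and compute and a shell command to move; the robot and the scene stay as the last step left them, time stands still between calls to the robot, and variables do not carry over. Pictures are saved under pics/ and viewed, about 12 in all and at most 16, crops included, and the job is handed in when it is done.

```bash
mkdir -p pics
cat > h.py <<'E'
import numpy as np, cv2
from workcell import env, grab_frame, camera_params, spotter
def save(img,name,scale=1,crop=None):
    if crop: l,t,w,h=crop; img=img[t:t+h,l:l+w]
    img=cv2.resize(img,None,fx=scale,fy=scale,interpolation=cv2.INTER_CUBIC)
    cv2.imwrite('pics/'+name,img[:,:,::-1])
def P(name):
    p=camera_params(name); return [np.array(p[k],float) for k in("K","dist","rvec","tvec")]
def ray(name,uv,z,p=None):
    K,d,r,t=p or P(name); R=cv2.Rodrigues(r)[0]
    u=cv2.undistortPoints(np.array(uv,float).reshape(-1,1,2),K,d).reshape(-1,2)
    D=np.c_[u,np.ones(len(u))]@R; C=-R.T@t.ravel()
    return C+D*((z-C[2])/D[:,2])[:,None]
def proj(name,X,p=None):
    K,d,r,t=p or P(name)
    return cv2.projectPoints(np.array(X,float).reshape(-1,1,3),r,t,K,d)[0].reshape(-1,2)
E
python3 - <<'E'
from h import *
a=grab_frame("scene");save(a,"scene0.png",1.4)
b=grab_frame("top");save(b,"top0.png",1.4)
for c in("scene","top"):
    K,d,r,t=P(c);R=cv2.Rodrigues(r)[0];print(c,K[0,0],(-R.T@t).round(),R[2].round(2))
for q in["rack","panel_1","reader","knob","cradle","bay","reference","paddle_pad","wash_bottle","beaker","sample_jar"]:
    for c in("top",):
        print(q,c,[(np.round(o["box"]).tolist(),round(o["conf"],2)) for o in spotter.look_for(q,c)][:6])
print(env.state())
E
```

```text
scene 445.06575360612965 [938. 641. 999.] [-0.33 -0.56 -0.76]
top 524.5996700803311 [ 433.  -24. 1528.] [ 0.08 -0.   -1.  ]
rack top [([332.0, 208.0, 52.0, 80.0], 0.85), ([165.0, 176.0, 75.0, 90.0], 0.35)]
panel_1 top [([350.0, 267.0, 28.0, 7.0], 0.69), ([346.0, 220.0, 32.0, 8.0], 0.65), ([412.0, 197.0, 29.0, 23.0], 0.21)]
reader top [([165.0, 157.0, 128.0, 105.0], 0.89), ([113.0, 188.0, 26.0, 45.0], 0.32)]
knob top [([218.0, 250.0, 12.0, 8.0], 0.62)]
cradle top [([168.0, 178.0, 75.0, 86.0], 0.97)]
bay top [([164.0, 173.0, 79.0, 92.0], 0.59)]
reference top [([403.0, 256.0, 26.0, 22.0], 0.92), ([302.0, 203.0, 23.0, 21.0], 0.91), ([342.0, 173.0, 20.0, 17.0], 0.8), ([305.0, 160.0, 18.0, 19.0], 0.61)]
paddle_pad top [([112.0, 188.0, 24.0, 43.0], 0.85)]
wash_bottle top [([412.0, 197.0, 32.0, 18.0], 0.91)]
beaker top [([393.0, 156.0, 28.0, 23.0], 0.61), ([139.0, 136.0, 26.0, 27.0], 0.43)]
sample_jar top [([135.0, 137.0, 27.0, 24.0], 0.92)]
{'time_s': 0.65, 'qpos': array([-7.35694276e+01,  1.83102911e+01,  8.96372689e+01,  1.21026384e-03,
        7.20442417e+01, -1.14579653e+00]), 'qvel': array([ 0.09637004, -0.004583  , -0.02080222, -0.03123517,  0.01281656,
        0.12146593]), 'effort': array([ 1.86475692e-03, -4.12177849e+01, -2.32168347e+01,  7.29543529e-02,
        3.77561152e-02, -8.32588398e-08]), 'ee_pos': array([ 173.65280711, -548.18040522,  214.00382101]), 'ee_rot': array([ 1.7999178e+02, -9.8720457e-04,  1.7575996e+01]), 'force': array([ 0.36944162,  0.42981841, -0.26022972]), 'torque': array([-0.01524184,  0.01874761, -0.00122949]), 'gripper_width': 91.21548460149695}
```

View pics/top0.png

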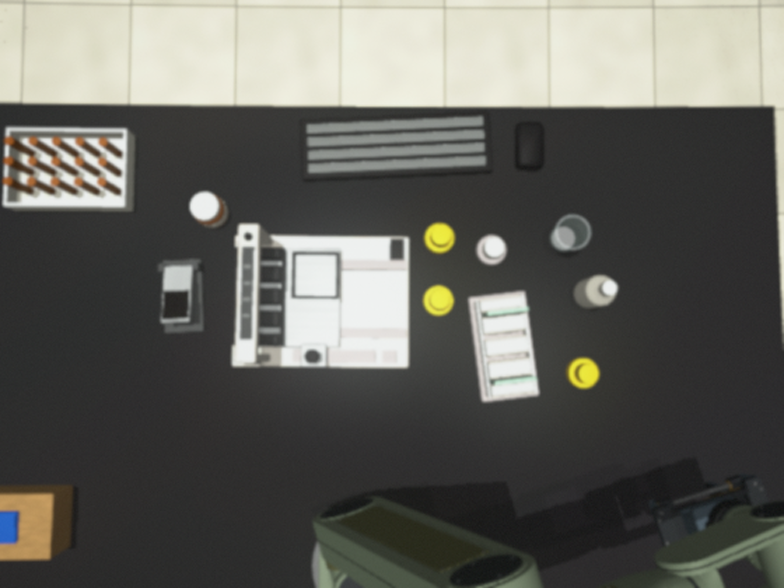

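View pics/scene0.png

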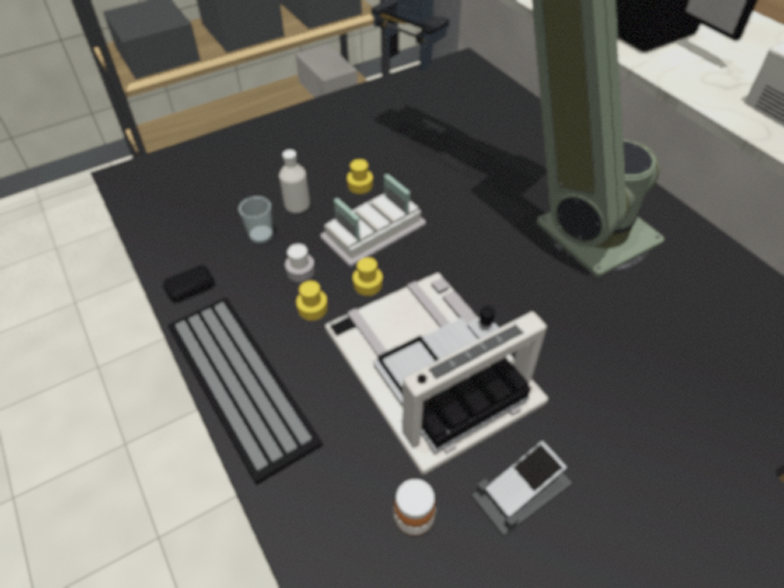

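The top view shows two panels, in the outer rack slots at (505,310) and (512,380). Reference candidates are the white one at (491,249) and yellow look-alikes at (440,238), (438,300) and (584,373). I choose the white one. The bridge is at the reader's left, and the knob is at (313,356).

Run:
```python
from h import *
p=P("top"); b=grab_frame("top"); save(b,"crop1.png",4,(310,140,130,150))
def tr(q,z,n=4):
    for o in spotter.trace(q,"top")[:n]:
        m=o["region"].astype(np.uint8); ys,xs=np.nonzero(m)
        r=cv2.minAreaRect(np.c_[xs,ys].astype(np.float32))
        w=ray("top",cv2.boxPoints(r),z,p); e=[w[1]-w[0],w[2]-w[1]]
        print(q,round(o["conf"],2),"c",ray("top",[r[0]],z,p)[0].round(1),[(round(np.linalg.norm(v[:2]),1),round(np.degrees(np.arctan2(v[1],v[0])),1)) for v in e])
tr("rack",50,2);tr("panel_1",107,2);tr("reader",30,1);tr("knob",107,1);tr("cradle",60,1);tr("reference",65,4);tr("paddle_pad",66,1);tr("wash_bottle",150,1);tr("beaker",85,1);tr("sample_jar",80,1)
K,d,r,t=P("wrist");R=cv2.Rodrigues(r)[0];print("wrist",K[0,0],(-R.T@t).round(),R.round(2))
# manual points, orig px
print(ray("top",np.array([[313,356]])/1.4,107,p).round(),ray("top",np.array([[260,225],[260,362],[235,225],[235,362]])/1.4,195,p).round())
print("pad",ray("top",np.array([[176,305]])/1.4,66,p).round())
```

```text
rack 0.72 c [ 441.2 -265.2   50. ] [(np.float64(116.0), np.float64(-82.2)), (np.float64(212.2), np.float64(-173.3))]
panel_1 0.43 c [ 378.1 -274.1  107. ] [(np.float64(83.2), np.float64(-89.8)), (np.float64(18.7), np.float64(179.0))]
reader 0.82 c [543.7 103.9  30. ] [(np.float64(290.3), np.float64(-0.2)), (np.float64(368.4), np.float64(-91.1))]
cradle 0.57 c [519.7 169.5  60. ] [(np.float64(216.4), np.float64(-89.8)), (np.float64(232.8), np.float64(-179.6))]
reference 0.96 c [ 389.4 -415.4   65. ] [(np.float64(60.6), np.float64(-89.7)), (np.float64(54.9), np.float64(178.6))]
reference 0.67 c [ 635.8 -241.2   65. ] [(np.float64(58.2), np.float64(-44.9)), (np.float64(53.6), np.float64(-135.5))]
reference 0.66 c [ 534.1 -134.1   65. ] [(np.float64(53.7), np.float64(-44.9)), (np.float64(49.4), np.float64(-135.2))]
reference 0.55 c [ 657.7 -137.    65. ] [(np.float64(59.8), np.float64(-26.4)), (np.float64(54.2), np.float64(-116.7))]
paddle_pad 0.67 c [545.2 386.5  66. ] [(np.float64(114.3), np.float64(-1.7)), (np.float64(56.0), np.float64(-93.2))]
wash_bottle 0.68 c [ 543.6 -420.7  150. ] [(np.float64(75.9), np.float64(-89.9)), (np.float64(52.7), np.float64(178.7))]
beaker 0.82 c [ 665.5 -393.5   85. ] [(np.float64(77.4), np.float64(-89.9)), (np.float64(67.2), np.float64(178.9))]
sample_jar 0.67 c [712.6 324.1  80. ] [(np.float64(58.8), np.float64(-43.6)), (np.float64(69.7), np.float64(-134.8))]
wrist 365.42234744171424 [ 244. -526.  384.] [[ 0.3  -0.95  0.  ]
 [-0.92 -0.29  0.26]
 [-0.25 -0.08 -0.97]]
[[420. 111. 107.]] [[660. 202. 195.]
 [410. 197. 195.]
 [660. 247. 195.]
 [410. 242. 195.]]
pad [[521. 387.  66.]]
```

View pics/crop1.png

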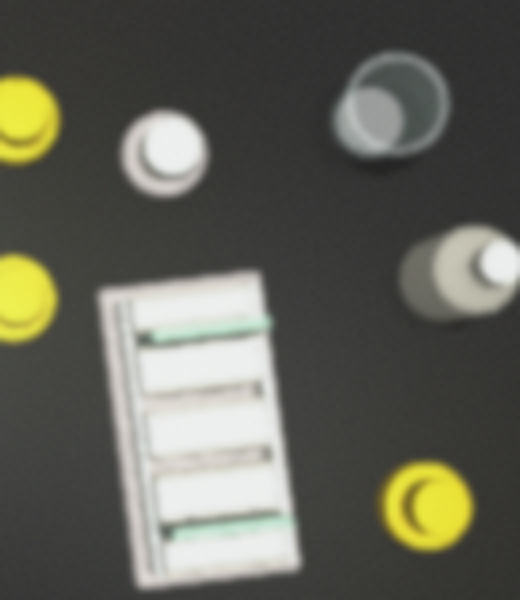

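The crop confirms the white reference, two panels in the outer slots, and yellow look-alikes on either side. I'll move over the reader, turning the tool to yaw 90.

```bash
python3 -m jog '0 0 1.6 1.4 2.9 0.2 1;0 0 3.2 2.8 5.8 0.4 1;0 0 4.8 4.1 8.8 0.6 1;0 0 6.4 5.4 11 0.8 1;0 0 8 6.7 13 1 1' && python3 -m jog '0 0 1.6 1.3 2.4 0.2 0.6;0 0 3.2 2.5 4.8 0.4 0.6;0 0 4.8 3.8 7.2 0.6 0.6;0 0 6.48 4.9 9.6 0.8 0.6;0 0 6.48 5.5 12 0.8 0.6' && python3 -m jog '0 0 0 0 0.5 0 0.6;0 0 0 0 1 0 0.6;0 0 0 0 1.3 0 0.6;0 0 0 0 1.3 0 0.6'
python3 - <<'E'
from h import *
s=env.state();print(s["ee_pos"],s["ee_rot"])
b=grab_frame("wrist");save(b,"w1.png",1.4)
p=P("wrist");np.save("w1p.npy",np.array(p,object),allow_pickle=True)
for q,z in[("knob",107),("cradle",83),("bay",59),("reader",30),("paddle_pad",66)]:
    for o in spotter.trace(q,"wrist")[:2]:
        ys,xs=np.nonzero(o["region"]);r=cv2.minAreaRect(np.c_[xs,ys].astype(np.float32))
        print(q,round(o["conf"],2),o["box"],ray("wrist",[r[0]],z,p)[0].round(1),ray("wrist",cv2.boxPoints(r),z,p)[:,:2].round().tolist())
E
```

```text
time_s: 1.82
ee_pos: [314.3, -268.1, 235.2]
ee_rot: [179.9, -0.0, 57.8]
force: [1.0, -0.3, 0.6]
gripper_width: 91.5
time_s: 2.45
ee_pos: [446.9, 13.7, 255.0]
ee_rot: [179.9, 0.0, 90.0]
force: [0.9, -0.6, -0.2]
gripper_width: 54.7
time_s: 2.95
ee_pos: [445.5, 43.5, 254.5]
ee_rot: [180.0, 0.0, 89.9]
force: [0.6, -1.2, 0.4]
gripper_width: 54.7
[445.51507001  43.54354209 254.49161894] [1.79991112e+02 1.61640636e-02 8.99232129e+01]
knob 0.58 [234.4, 102.7, 36.1, 32.2] [420.3 113.9 107. ] [[406.0, 101.0], [407.0, 127.0], [434.0, 127.0], [434.0, 101.0]]
cradle 0.82 [231.4, 0.6, 261.1, 166.8] [518.6 144.5  83. ] [[399.0, 71.0], [405.0, 215.0], [633.0, 217.0], [648.0, 68.0]]
bay 0.72 [229.8, 2.1, 261.0, 166.6] [523. 146.  59.] [[396.0, 67.0], [402.0, 221.0], [644.0, 224.0], [661.0, 65.0]]
reader 0.62 [227.5, 0.0, 329.7, 276.4] [570.1  91.1  30. ] [[388.0, -70.0], [398.0, 227.0], [738.0, 238.0], [795.0, -75.0]]
```

View pics/w1.png

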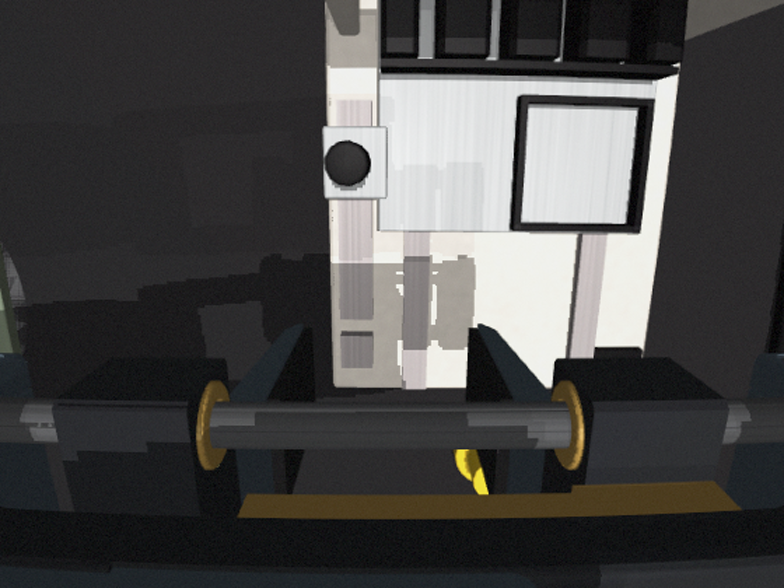

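The wrist view shows the knob at (348,163), the bay's inner rim at about (524–640, 104–224), and the near edge of the cradle at row 68. I'll compute the key points.

Run:
```python
from h import *
p=P("wrist")
f=lambda uv,z:ray("wrist",np.array(uv,float)/1.4,z,p)[:,:2].round(1).tolist()
print("knob top",f([[348,163]],107))
print("bay inner rim",f([[526,103],[642,104],[632,222],[523,221]],59))
print("carriage front edge",f([[378,231],[513,231]],45))
print("base front corners",f([[333,387],[464,387]],25), f([[328,20]],25))
print("cradle near edge top",f([[381,68],[678,68]],83))
```

```text
knob top [[420.5, 114.7]]
bay inner rim [[538.6, 154.7], [620.1, 155.8], [621.5, 73.9], [541.1, 74.1]]
carriage front edge [[436.9, 64.8], [537.7, 64.9]]
base front corners [[397.1, -71.1], [508.9, -71.3]] [[401.3, 215.4]]
cradle near edge top [[440.3, 172.8], [630.6, 176.2]]
```

```bash
python3 -m jog '0 0 0.015 -0.5 1.4 -1.5 0.6;0 0 0.015 -1 2.84 -3 0.6;0 0 0.015 -1 2.84 -5 0.6;0 0 0.015 -1 2.84 -6.5 0.6;0 0 0.015 -1 2.84 -7.14 0.6' 40 && python3 -m jog '0 0 0 0 0 0 0.6;0 0 0 0 0 0 0.1;0 0 0 0 0 0 0.1;0 0 0 0 0 0 0.1;0 0 0 0 0 0 0.1' 40
```

```text
time_s: 3.88
ee_pos: [419.4, 114.8, 73.9]
ee_rot: [-179.8, 0.1, 90.1]
force: [0.2, 0.5, 1.5]
gripper_width: 54.7
time_s: 4.5
ee_pos: [418.9, 115.1, 76.4]
ee_rot: [-179.8, -0.0, 90.0]
force: [-5.0, -0.3, 6.8]
gripper_width: 27.3
```

```bash
python3 -m jog '0 0 0 0.03 0 0.4 0.1;0 0 0 0.03 0 0.7 0.1;0 0 0 0.03 0 0.7 0.1' && python3 -m jog '0 0 0 0 -0.5 0 0.1;0 0 0 0 -1 0 0.1;0 0 0 0 -1.5 0 0.1;0 0 0 0 -2 0 0.1;0 0 0 0 -2 0 0.1'
```

```text
time_s: 4.88
ee_pos: [418.9, 115.0, 93.0]
ee_rot: [-179.7, 0.0, 90.0]
force: [-4.6, 2.1, -7.8]
gripper_width: 27.1
time_s: 5.5
ee_pos: [418.5, 63.9, 92.5]
ee_rot: [-179.7, 0.1, 90.0]
force: [-3.7, -1.4, -8.2]
gripper_width: 27.3
```

```bash
python3 -m jog '0 0 0 0 -0.8 0 0.1;0 0 0 0 -1.6 0 0.1;0 0 0 0 -2.4 0 0.1;0 0 0 0 -3.16 0 0.1;0 0 0 0 -3.16 0 0.1' && python3 -m jog '0 0 0 0 0 -0.2 0.1;0 0 0 0 0 -0.36 0.1;0 0 0 0 0 -0.36 0.1'
```

```text
time_s: 6.12
ee_pos: [418.0, -15.1, 92.4]
ee_rot: [-179.6, 0.1, 90.0]
force: [-5.3, -1.7, -7.9]
gripper_width: 26.9
time_s: 6.5
ee_pos: [418.0, -14.3, 83.3]
ee_rot: [-179.6, 0.0, 90.1]
force: [-7.0, -1.5, -6.3]
gripper_width: 27.1
```

```bash
python3 -m jog '0 0 0 0 0 -0.2 0.1;0 0 0 0 0 -0.3 0.1;0 0 0 0 0 -0.3 0.1' && python3 -m jog '0 0 0 0 0 0 0.35;0 0 0 0 0 0 0.55;0 0 0 0 0 0 0.55;0 0 0 0 0 0 0.55;0 0 0 0 0 0 0.55' && python3 -m jog '0 0 0 0 0 1.5 0.55;0 0 0 0 -1 3.5 0.55;0 0 0 0 -2 5.5 0.55;0 0 0 0 -2.5 7 0.55;0 0 0 1 -2.5 7 0.55'
python3 - <<'E'
from h import *
s=env.state();print(s["ee_pos"],s["ee_rot"])
b=grab_frame("wrist");save(b,"w2.png",1.4)
print(P("wrist"))
E
```

```text
time_s: 6.88
ee_pos: [418.0, -14.3, 76.5]
ee_rot: [-179.6, 0.0, 90.1]
force: [-6.9, -1.4, -1.2]
gripper_width: 27.1
time_s: 7.5
ee_pos: [422.0, -13.8, 77.2]
ee_rot: [179.9, 0.0, 90.1]
force: [-0.9, 0.2, -0.1]
gripper_width: 50.1
time_s: 8.12
ee_pos: [447.7, -77.5, 255.6]
ee_rot: [179.6, 0.1, 89.9]
force: [-0.3, 0.4, -0.7]
gripper_width: 50.2
[447.71103281 -77.53022889 255.64577637] [1.79561415e+02 1.06181508e-01 8.99447881e+01]
[array([[365.42234744,   0.        , 278.41866609],
       [  0.        , 365.42234744, 211.52110994],
       [  0.        ,   0.        ,   1.        ]]), array([-0.07500415,  0.        ,  0.        ,  0.        ,  0.        ]), array([-2.87548040e+00,  1.79298763e-03, -1.21034874e-02]), array([-452.71691511, -113.3280962 ,  404.42438092])]
```

View pics/w2.png

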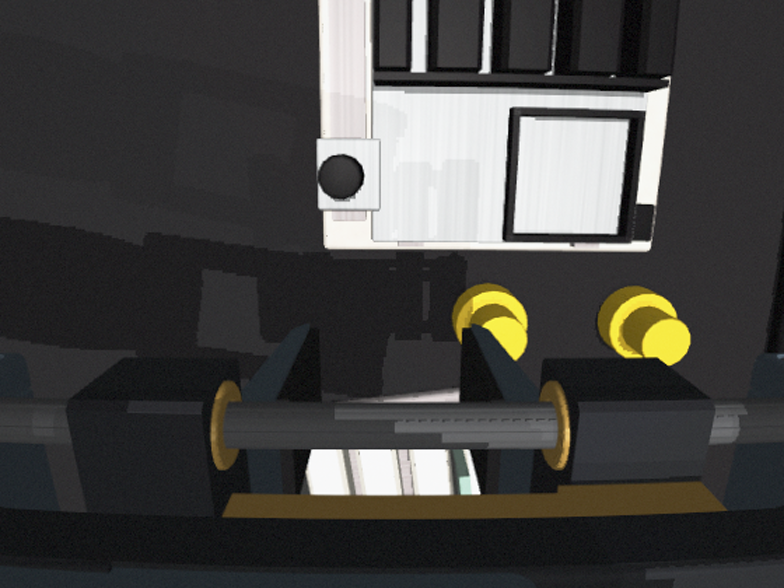

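Carriage is locked out: the knob was released at z 76.5, the same as at the start. Next I'll look at the cradle from above.

```bash
python3 -m jog '0 0 0 0.9 1.6 0 0.35;0 0 0 1.8 3.2 0 0.35;0 0 0 2.7 4.8 0 0.35;0 0 0 3.5 6.4 0 0.35;0 0 0 3.5 6.4 0 0.35' && python3 -m jog '0 0 0 0 0 0 0.35;0 0 0 0 0 0 0.35'
python3 - <<'E'
from h import *
s=env.state();print(s["ee_pos"],s["ee_rot"])
b=grab_frame("wrist");save(b,"w3.png",1.4);cv2.imwrite("w3raw.png",b[:,:,::-1])
np.savez("w3p.npz",**dict(zip("Kdrt",P("wrist"))))
E
```

```text
time_s: 8.8
ee_pos: [534.6, 86.0, 250.9]
ee_rot: [-179.9, -0.0, 90.3]
force: [0.2, -0.1, -0.6]
gripper_width: 31.6
time_s: 9.05
ee_pos: [533.4, 82.7, 251.9]
ee_rot: [-180.0, 0.0, 90.0]
force: [-0.3, -0.1, 0.0]
gripper_width: 31.5
[533.39904268  82.70918688 251.94519901] [-1.79983946e+02  1.93938785e-02  8.99882454e+01]
```

View pics/w3.png

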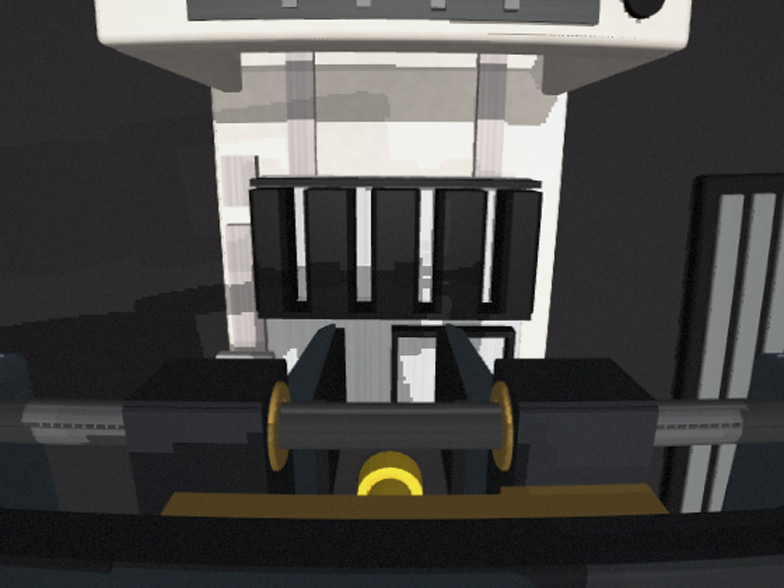

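The view shows four slot floors as light strips at about columns 300, 364, 426 and 487 (rows 190–303). I'll fit their edges.

Run:
```python
from h import *
b=cv2.imread("w3raw.png",0).astype(float);f=np.load("w3p.npz");p=[f[k] for k in "Kdrt"]
E=[]
for row in(150,175,205):
    l=b[row-3:row+4].mean(0)[200:365]; m=l>110
    e=np.nonzero(np.diff(m.astype(int)))[0]
    def sub(i): return 200+i+(110-l[i])/(l[i+1]-l[i])
    c=[sub(i) for i in e]
    print(row,[(round(u,1),ray("w",[[u,row]],45,p)[0][:2].round(1).tolist()) for u in c])
for col in(216,262,305,348):
    l=b[125:230,col-1:col+2].mean(1);e=np.nonzero(np.diff((l>110).astype(int)))[0]+125.5
    print(col,[(v,ray("w",[[col,v]],45,p)[0][:2].round(1).tolist()) for v in e])
```

```text
150 [(np.float64(210.3), [463.4, 119.8]), (np.float64(216.7), [470.1, 119.7]), (np.float64(253.9), [508.3, 119.6]), (np.float64(264.5), [519.2, 119.6]), (np.float64(299.6), [555.1, 119.6]), (np.float64(309.2), [564.9, 119.6]), (np.float64(347.5), [604.4, 119.7]), (np.float64(352.9), [609.9, 119.8])]
175 [(np.float64(211.3), [463.3, 93.8]), (np.float64(217.5), [469.8, 93.8]), (np.float64(254.2), [508.2, 93.7]), (np.float64(264.6), [519.0, 93.7]), (np.float64(299.2), [555.1, 93.7]), (np.float64(308.3), [564.6, 93.7]), (np.float64(346.2), [604.2, 93.8]), (np.float64(351.3), [609.6, 93.8])]
205 [(np.float64(212.7), [463.4, 61.5]), (np.float64(218.1), [469.1, 61.5]), (np.float64(254.8), [508.3, 61.5]), (np.float64(264.3), [518.4, 61.5]), (np.float64(298.9), [555.2, 61.5]), (np.float64(307.4), [564.3, 61.5]), (np.float64(344.7), [604.1, 61.5]), (np.float64(349.8), [609.5, 61.5])]
216 [(np.float64(126.5), [470.3, 143.4]), (np.float64(133.5), [470.0, 136.4]), (np.float64(214.5), [466.4, 51.0]), (np.float64(227.5), [465.7, 36.3])]
262 [(np.float64(125.5), [516.9, 144.2]), (np.float64(132.5), [516.8, 137.3]), (np.float64(214.5), [515.8, 51.0]), (np.float64(227.5), [515.6, 36.3])]
305 [(np.float64(126.5), [560.3, 143.2]), (np.float64(133.5), [560.4, 136.3]), (np.float64(215.5), [561.9, 49.8]), (np.float64(227.5), [562.2, 36.3])]
348 [(np.float64(126.5), [603.9, 143.4]), (np.float64(133.5), [604.2, 136.4]), (np.float64(136.5), [604.3, 133.4]), (np.float64(138.5), [604.4, 131.4]), (np.float64(215.5), [608.2, 49.8]), (np.float64(228.5), [609.0, 35.1])]
```

```bash
python3 -m jog '0 0 0.3 -0.5 -2.2 0 0.35;0 0 0.6 -1 -4.4 0 0.35;0 0 0.9 -1.5 -6.6 0 0.35;0 0 1.2 -2 -8.8 0 0.35;0 0 1.48 -2.5 -11 0 0.35' && python3 -m jog '0 0 0 -0.6 -2 0 0.35;0 0 0 -1.2 -4 0 0.35;0 0 0 -1.2 -4.5 0 0.35;0 0 0 -1.2 -4.5 0 0.35;0 0 0 -1.2 -4.5 0 0.35'
python3 - <<'E'
from h import *
s=env.state();print(s["ee_pos"],s["ee_rot"])
b=grab_frame("wrist");save(b,"w4.png",1.4);cv2.imwrite("w4raw.png",b[:,:,::-1])
p=P("wrist");np.savez("w4p.npz",**dict(zip("Kdrt",p)))
for q,z in[("panel_1",107),("rack",50),("reference",65)]:
    for o in spotter.trace(q,"wrist")[:3]:
        ys,xs=np.nonzero(o["region"]);r=cv2.minAreaRect(np.c_[xs,ys].astype(np.float32))
        print(q,round(o["conf"],2),np.round(o["box"]),ray("wrist",[r[0]],z,p)[0].round(1),ray("wrist",cv2.boxPoints(r),z,p)[:,:2].round().tolist())
E
```

```text
time_s: 9.72
ee_pos: [470.2, -193.6, 252.3]
ee_rot: [179.9, 0.0, 97.4]
force: [-0.2, 0.1, 0.0]
gripper_width: 31.8
time_s: 10.35
ee_pos: [441.6, -302.7, 252.0]
ee_rot: [180.0, -0.0, 97.5]
force: [0.6, 0.2, -0.4]
gripper_width: 31.8
[ 441.61243653 -302.68490841  252.01697342] [ 1.79981637e+02 -3.91431549e-02  9.75014293e+01]
panel_1 0.72 [197. 118.  24.  89.] [ 378.3 -276.9  107. ] [[365.0, -240.0], [383.0, -237.0], [393.0, -316.0], [373.0, -319.0]]
panel_1 0.67 [339. 121.  30.  93.] [ 500.8 -264.5  107. ] [[495.0, -306.0], [486.0, -227.0], [506.0, -225.0], [517.0, -304.0]]
rack 0.71 [183.  97. 194. 110.] [ 439.5 -266.    50. ] [[337.0, -227.0], [528.0, -201.0], [549.0, -307.0], [344.0, -334.0]]
rack 0.62 [440. 256.  61.  84.] [ 680.7 -395.    50. ] [[628.0, -357.0], [673.0, -336.0], [739.0, -436.0], [690.0, -460.0]]
rack 0.6 [197. 117.  25.  91.] [ 369.  -285.5   50. ] [[352.0, -242.0], [374.0, -238.0], [387.0, -331.0], [364.0, -335.0]]
reference 0.71 [426. 129.  72.  56.] [ 618.  -244.7   65. ] [[577.0, -224.0], [647.0, -214.0], [662.0, -266.0], [589.0, -276.0]]
reference 0.68 [472.  31.  76.  59.] [ 639.6 -147.    65. ] [[590.0, -149.0], [654.0, -104.0], [692.0, -144.0], [626.0, -190.0]]
reference 0.64 [206. 256.   8.   8.] [ 378.  -384.6   65. ] [[373.0, -389.0], [380.0, -378.0], [383.0, -380.0], [376.0, -391.0]]
```

View pics/w4.png

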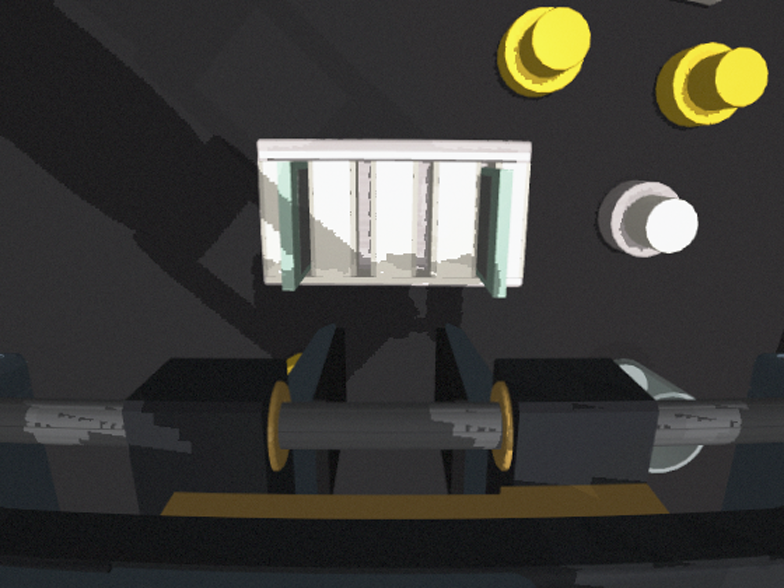

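The view shows the left panel's top edge from (286,162) to (290,291), the right one's from (505,167) to (500,296), and the white reference's grip top at (671,226).

Run:
```python
from h import *
f=np.load("w4p.npz");p=[f[k] for k in "Kdrt"]
g=lambda uv,z:ray("w",np.array(uv,float)/1.4,z,p)[:,:2].round(1)
for n,e in(("L",[[286,162],[290,291]]),("R",[[505,167],[500,296]])):
    w=g(e,107);d=w[0]-w[1];print(n,w.tolist(),w.mean(0),np.linalg.norm(d),np.degrees(np.arctan2(-d[0],d[1])))
print("ref top",g([[671,226]],65))
w=g([[262,160],[528,162],[521,285],[268,284]],50);print("rack",w.tolist())
```

```text
L [[370.4, -239.4], [379.6, -318.9]] [ 375.   -279.15] 80.03055666431415 6.601092484914532
R [[501.4, -225.0], [513.1, -304.6]] [ 507.25 -264.8 ] 80.45526707431904 8.361741613966204
ref top [[ 637.2 -247.3]]
rack [[342.2, -241.9], [529.7, -218.4], [542.0, -307.7], [353.2, -331.9]]
```

```bash
python3 -m jog '0 0 0 1.3 0.75 -1.2 0.33;0 0 0 2.6 1.5 -2.4 0.33;0 0 0 2.6 1.5 -4.4 0.33;0 0 0 2.6 1.5 -6.4 0.33;0 0 0 2.6 1.5 -7.48 0.33' 30 && python3 -m jog '0 0 0 0 0 0 0.33;0 0 0 0 0 0 0.02;0 0 0 0 0 0 0.02;0 0 0 0 0 0 0.02' 30
```

```text
time_s: 11.18
ee_pos: [505.5, -264.7, 62.3]
ee_rot: [-179.8, -0.1, 97.5]
force: [1.1, -0.4, 0.1]
gripper_width: 30.1
time_s: 11.68
ee_pos: [507.4, -266.7, 66.5]
ee_rot: [179.8, 0.1, 97.5]
force: [-0.6, 0.7, 4.1]
gripper_width: 7.8
```

```bash
python3 -m jog '0 0 0 0 0 0.6 0.02;0 0 0 0 0 1.8 0.02;0 0 0 0 0 3.4 0.02;0 0 0 0 0 4.8 0.02;0 0 0 0 0 4.8 0.02' 40 && python3 -m jog '0 0 -0.2 0.4 1.2 0 0.02;0 0 -0.5 0.9 3.2 0 0.02;0 0 -0.8 1.4 5.2 0 0.02;0 0 -1.1 1.9 7.2 0 0.02;0 0 -1.3 2.4 9.2 0 0.02' && python3 -m jog '0 0 -0.2 0.6 2 0 0.02;0 0 -0.2 1.1 3.6 0 0.02;0 0 -0.2 1.45 4.8 0 0.02;0 0 -0.2 1.45 5.13 0 0.02;0 0 -0.2 1.45 5.13 0 0.02' && python3 -m jog '0 0 0 0 0 0 0.02;0 0 0 0 0 0 0.02'
python3 - <<'E'
from h import *
s=env.state();print(s["ee_pos"],s["ee_rot"],s["gripper_width"])
b=grab_frame("wrist");save(b,"w5.png",1.4);cv2.imwrite("w5raw.png",b[:,:,::-1]);np.savez("w5p.npz",**dict(zip("Kdrt",P("wrist"))))
E
```

```text
time_s: 12.3
ee_pos: [507.9, -267.2, 188.6]
ee_rot: [179.7, 0.3, 97.5]
force: [-0.4, -1.1, -1.8]
gripper_width: 8.0
time_s: 12.92
ee_pos: [565.6, -34.7, 183.5]
ee_rot: [-179.8, -0.0, 90.9]
force: [0.8, -0.2, -1.0]
gripper_width: 7.7
time_s: 13.55
ee_pos: [601.8, 91.7, 183.9]
ee_rot: [-179.9, 0.1, 90.0]
force: [-0.5, -0.1, -1.9]
gripper_width: 7.7
time_s: 13.8
ee_pos: [602.5, 90.8, 185.0]
ee_rot: [-180.0, 0.0, 89.9]
force: [0.3, -0.7, -0.5]
gripper_width: 7.9
[602.49975042  90.77479491 184.97209042] [-1.79995660e+02  1.63374988e-02  8.98695464e+01] 7.91774100593811
```

View pics/w5.png

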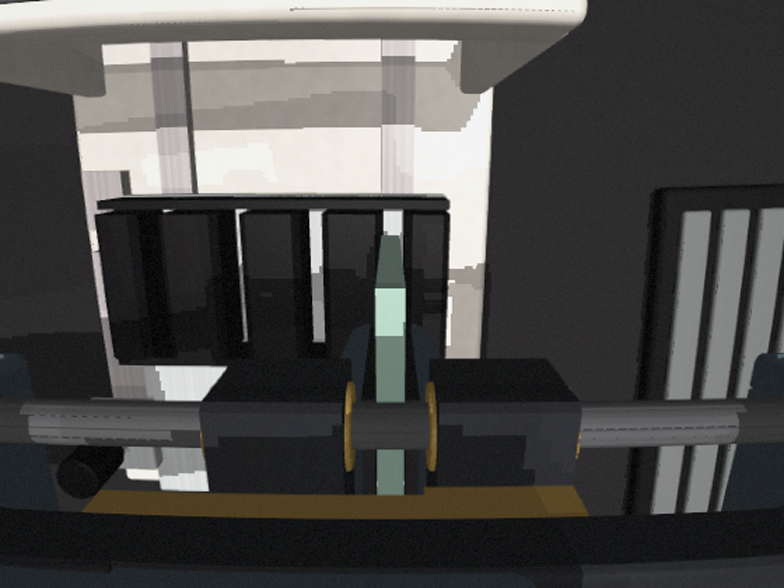

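Run:
```python
from h import *
f=np.load("w5p.npz");p=[f[k] for k in "Kdrt"]
g=lambda uv,z:ray("w",np.array(uv,float)/1.4,z,p)[:,:2].round(1).tolist()
print("bottom +y edge",g([[391,237]],131),"top +y edge",g([[391,288]],226))
print("slot4 floor/right edge",g([[402,225]],45),"slot3",g([[325,325],[312,325],[325,225]],45),"slot2 right",g([[244,340]],45))
b=cv2.imread("w5raw.png",0).astype(float)
l=b[215:225].mean(0)[150:330];m=l>110;e=np.nonzero(np.diff(m.astype(int)))[0]+150.5
print([(u,ray("w",[[u,220]],45,p)[0][:2].round(1).tolist()) for u in e])
l=b[157:163].mean(0)[150:330];m=l>100;e=np.nonzero(np.diff(m.astype(int)))[0]+150.5
print([(u,ray("w",[[u,160]],45,p)[0][:2].round(1).tolist()) for u in e])
```

```text
bottom +y edge [[603.0, 131.1]] top +y edge [[602.8, 132.1]]
slot4 floor/right edge [[610.0, 125.4]] slot3 [[561.1, 61.7], [552.7, 61.7], [563.2, 125.5]] slot2 right [[508.0, 51.5]]
[(np.float64(173.5), [509.0, 73.1]), (np.float64(174.5), [509.9, 73.1]), (np.float64(222.5), [552.9, 73.0]), (np.float64(230.5), [560.0, 73.0]), (np.float64(267.5), [592.8, 73.0]), (np.float64(289.5), [612.3, 72.9]), (np.float64(318.5), [637.9, 72.9])]
[(np.float64(168.5), [508.7, 126.5]), (np.float64(170.5), [510.5, 126.5]), (np.float64(220.5), [553.4, 126.2]), (np.float64(229.5), [561.0, 126.1]), (np.float64(273.5), [598.4, 126.0]), (np.float64(287.5), [610.3, 126.0]), (np.float64(320.5), [638.3, 126.0])]
```

```bash
python3 -m jog '0 0 0 0.04 0.1 0 0.02;0 0 0 0.04 0.1 -0.8 0.02;0 0 0 0.04 0.1 -1.6 0.02;0 0 0 0.04 0.1 -2.2 0.02;0 0 0 0.04 0.1 -2.2 0.02' && python3 -m jog '0 0 0 0 0 -0.3 0.02;0 0 0 0 0 -0.6 0.02;0 0 0 0 0 -0.9 0.02;0 0 0 0 0 -1.1 0.02;0 0 0 0 0 -1.1 0.02'
```

```text
time_s: 14.48
ee_pos: [603.2, 94.3, 128.8]
ee_rot: [-179.9, 0.0, 89.9]
force: [0.2, -0.0, -0.3]
gripper_width: 7.8
time_s: 15.1
ee_pos: [603.4, 94.4, 101.9]
ee_rot: [-179.9, 0.0, 90.0]
force: [0.2, 0.2, -1.4]
gripper_width: 7.5
```

```bash
python3 -m jog '0 0 0 0 0 -0.06 0.02;0 0 0 0 0 -0.12 0.02;0 0 0 0 0 -0.12 0.02'; python3 -m jog '0 0 0 0 0 -0.05 0.02;0 0 0 0 0 -0.1 0.02;0 0 0 0 0 -0.1 0.02'
```

```text
time_s: 15.48
ee_pos: [603.8, 94.4, 99.5]
ee_rot: [180.0, -0.0, 90.0]
force: [-0.1, -0.6, -1.0]
gripper_width: 7.9
time_s: 15.85
ee_pos: [603.9, 94.5, 99.5]
ee_rot: [179.9, -0.0, 90.0]
force: [-3.2, 0.0, 11.9]
gripper_width: 7.8
```

```bash
python3 -m jog '0 0 0 0 0 0.06 0.02;0 0 0 0 0 0.06 0.33;0 0 0 0 0 0.06 0.33;0 0 0 0 0 0.06 0.33;0 0 0 0 0 0.06 0.33' && python3 -m jog '0 0 0 0 0 0.8 0.33;0 0 0 0 0 2.5 0.33;0 0 0 0 0 4.2 0.33;0 0 0 -1 -1.7 5.5 0.33;0 0 0.3 -2 -3.5 5.5 0.33' && python3 -m jog '0 0 0.3 -1.2 -1.8 0 0.33;0 0 0.6 -2.4 -3.6 0 0.33;0 0 0.9 -3.6 -5.4 0 0.33;0 0 1.1 -4.8 -7.2 0 0.33;0 0 1.18 -6 -9 0 0.33' && python3 -m jog '0 0 0 -0.6 -1.2 0 0.33;0 0 0 -1.12 -2.44 0 0.33;0 0 0 -1.12 -2.44 0 0.33;0 0 0 -1.12 -2.44 -0.5 0.33;0 0 0 -1.12 -2.44 -0.5 0.33'
```

```text
time_s: 16.48
ee_pos: [603.7, 94.4, 98.2]
ee_rot: [-180.0, 0.0, 90.0]
force: [0.5, 0.4, -0.5]
gripper_width: 30.1
time_s: 17.1
ee_pos: [554.9, 6.3, 238.9]
ee_rot: [179.6, 0.0, 91.6]
force: [1.7, -0.7, -0.0]
gripper_width: 29.9
time_s: 17.73
ee_pos: [402.6, -219.3, 236.1]
ee_rot: [180.0, 0.0, 97.4]
force: [0.7, -0.7, 0.0]
gripper_width: 30.3
time_s: 18.35
ee_pos: [375.3, -277.6, 222.0]
ee_rot: [-179.9, -0.1, 97.4]
force: [-0.1, 0.2, 0.4]
gripper_width: 30.0
```

```bash
python3 -m jog '0 0 0 0 -0.06 -1.6 0.33;0 0 0 0 -0.06 -3.2 0.33;0 0 0 0 -0.06 -4.8 0.33;0 0 0 0 -0.06 -6.2 0.33;0 0 0 0 -0.06 -6.2 0.33' 40 && python3 -m jog '0 0 0 0 0 0 0.02;0 0 0 0 0 0 0.02;0 0 0 0 0 0 0.02' && python3 -m jog '0 0 0 0 0 0.6 0.02;0 0 0 0 0 1.8 0.02;0 0 0 0 0 3.4 0.02;0 0 0 0 0 4.8 0.02;0 0 0 0 0 4.8 0.02'
```

```text
time_s: 18.98
ee_pos: [374.5, -278.6, 66.5]
ee_rot: [-179.8, -0.3, 97.4]
force: [-0.6, 0.2, -0.2]
gripper_width: 30.4
time_s: 19.35
ee_pos: [375.0, -281.2, 69.6]
ee_rot: [-179.9, 0.1, 97.4]
force: [-5.1, -2.6, 5.7]
gripper_width: 7.9
time_s: 19.98
ee_pos: [377.2, -281.7, 191.5]
ee_rot: [179.7, 0.3, 97.3]
force: [-0.4, -0.6, -1.4]
gripper_width: 8.3
```

```bash
python3 -m jog '0 0 -0.2 0.4 1.2 0 0.02;0 0 -0.5 0.9 3.2 0 0.02;0 0 -0.8 1.4 5.2 0 0.02;0 0 -1.1 1.9 7.2 0 0.02;0 0 -1.3 2.4 9.2 0 0.02' && python3 -m jog '0 0 -0.18 0.6 2 0 0.02;0 0 -0.18 1 3.6 0 0.02;0 0 -0.18 1.32 5.2 0 0.02;0 0 -0.18 1.32 5.78 0 0.02;0 0 -0.18 1.32 5.78 0 0.02' && python3 -m jog '0 0 0 0 0 0 0.02;0 0 0 0 0 0 0.02'
python3 - <<'E'
from h import *
s=env.state();print(s["ee_pos"],s["ee_rot"],s["gripper_width"])
b=grab_frame("wrist");save(b,"w6.png",1.4);cv2.imwrite("w6raw.png",b[:,:,::-1]);np.savez("w6p.npz",**dict(zip("Kdrt",P("wrist"))))
E
```

```text
time_s: 20.6
ee_pos: [435.0, -48.9, 187.3]
ee_rot: [-179.9, -0.0, 90.8]
force: [1.3, 0.7, -1.9]
gripper_width: 8.1
time_s: 21.22
ee_pos: [467.9, 94.0, 187.6]
ee_rot: [-179.9, 0.1, 90.1]
force: [0.7, -0.2, -1.2]
gripper_width: 7.9
time_s: 21.48
ee_pos: [468.5, 92.8, 188.4]
ee_rot: [180.0, 0.0, 89.9]
force: [-0.1, -0.0, -1.1]
gripper_width: 7.9
[468.5330149   92.82115393 188.41501519] [1.79999738e+02 1.91604094e-02 8.98638930e+01] 7.863220475638175
```

View pics/w6.png

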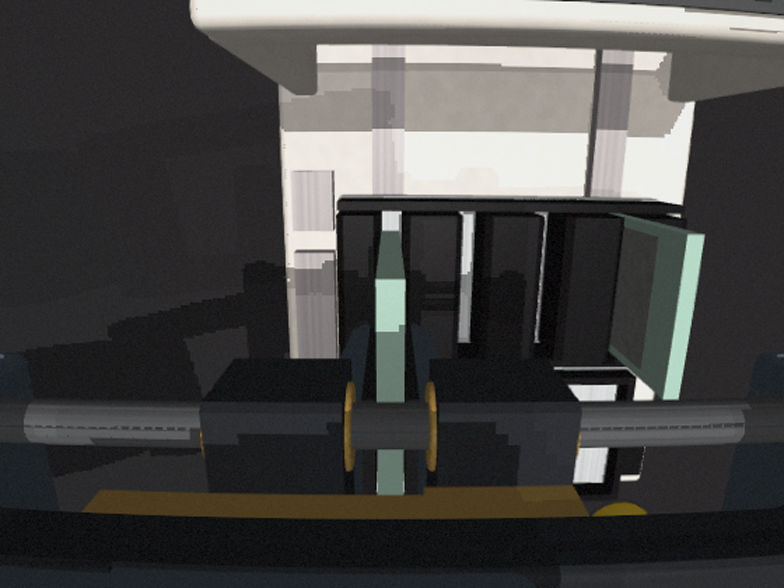

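Run:
```python
from h import *
f=np.load("w6p.npz");p=[f[k] for k in "Kdrt"]
g=lambda uv,z:ray("w",np.array(uv,float)/1.4,z,p)[:,:2].round(1).tolist()
print("bottom",g([[391,232]],133),"top",g([[391,278]],228))
b=cv2.imread("w6raw.png",0).astype(float)
l=b[153:159].mean(0)[250:450];e=np.nonzero(np.diff((l>100).astype(int)))[0]+250.5
print([(u,ray("w",[[u,156]],45,p)[0][:2].round(1).tolist()) for u in e])
print("seated panel top +y",g([[694,236]],140),g([[671,400]],140))
```

```text
bottom [[469.1, 135.1]] top [[468.8, 136.4]]
[(np.float64(272.5), [463.5, 131.0]), (np.float64(286.5), [475.5, 131.0]), (np.float64(330.5), [513.2, 130.9]), (np.float64(338.5), [520.1, 130.9]), (np.float64(388.5), [563.4, 131.1]), (np.float64(390.5), [565.1, 131.1])]
seated panel top +y [[602.8, 134.8]] [[604.0, 55.3]]
```

```bash
python3 -m jog '0 0 0 0.02 -0.02 0 0.02;0 0 0 0.02 -0.02 -0.8 0.02;0 0 0 0.02 -0.02 -1.6 0.02;0 0 0 0.02 -0.02 -2.3 0.02;0 0 0 0.02 -0.02 -2.3 0.02' && python3 -m jog '0 0 0 0 0 -0.3 0.02;0 0 0 0 0 -0.6 0.02;0 0 0 0 0 -0.9 0.02;0 0 0 0 0 -1.1 0.02;0 0 0 0 0 -1.1 0.02' && python3 -m jog '0 0 0 0 0 -0.06 0.02;0 0 0 0 0 -0.12 0.02;0 0 0 0 0 -0.12 0.02'
```

```text
time_s: 22.15
ee_pos: [468.5, 93.0, 130.0]
ee_rot: [-179.9, 0.0, 89.9]
force: [-0.9, 0.1, -1.3]
gripper_width: 7.7
time_s: 22.78
ee_pos: [469.2, 93.4, 103.2]
ee_rot: [-180.0, 0.0, 90.0]
force: [-0.6, 0.5, -2.6]
gripper_width: 7.6
time_s: 23.15
ee_pos: [469.5, 93.5, 102.6]
ee_rot: [179.9, -0.0, 90.0]
force: [-3.0, -1.0, 13.5]
gripper_width: 8.1
```

```bash
python3 -m jog '0 0 0 0 0 0.06 0.02;0 0 0 0 0 0.06 0.33;0 0 0 0 0 0.06 0.33;0 0 0 0 0 0.06 0.33;0 0 0 0 0 0.06 0.33' && python3 -m jog '0 0 0 0 0 0.8 0.33;0 0 0 0 0 2.5 0.33;0 0 0 0 0 4.2 0.33;0 0 0 0.7 -1.7 5.5 0.33;0 0 0 1.5 -3.6 5.5 0.6' && python3 -m jog '0 0 0 0.8 -1.9 0 0.6;0 0 0 1.6 -3.8 0 0.6;0 0 0 2.4 -5.7 0 0.6;0 0 0 3.2 -7.6 0 0.6;0 0 0 4 -9.5 0 0.6' && python3 -m jog '0 0 0 0.6 -1.4 0 0.6;0 0 0 1.2 -2.2 0 0.6;0 0 0 1.2 -2.2 0 0.6;0 0 0 1.2 -2.2 0 0.6'
python3 - <<'E'
from h import *
s=env.state();print(s["ee_pos"],s["ee_rot"],s["gripper_width"])
b=grab_frame("wrist");save(b,"w7.png",1.4);p=P("wrist");np.savez("w7p.npz",**dict(zip("Kdrt",p)))
for o in spotter.look_for("reference","wrist"):
    l,t,w,h=o["box"];c=b[int(t+h/2),int(l+w/2)];print(np.round(o["box"]),round(o["conf"],2),c,ray("w",[[l+w/2,t+h/2]],65,p)[0].round(1))
g=grab_frame("top");save(g,"top2.png",3,(150,140,250,160))
E
```

```text
time_s: 23.78
ee_pos: [469.2, 93.4, 101.8]
ee_rot: [-180.0, 0.0, 90.0]
force: [0.0, -0.1, -0.2]
gripper_width: 30.0
time_s: 24.4
ee_pos: [508.7, 3.0, 242.6]
ee_rot: [179.6, -0.0, 90.1]
force: [0.8, 0.0, 0.0]
gripper_width: 37.3
time_s: 25.02
ee_pos: [607.2, -235.7, 239.2]
ee_rot: [180.0, -0.0, 89.9]
force: [0.3, -0.4, 1.2]
gripper_width: 54.5
time_s: 25.52
ee_pos: [636.3, -288.3, 239.1]
ee_rot: [-179.9, -0.0, 90.0]
force: [-0.9, -0.6, 0.2]
gripper_width: 54.4
[ 636.25884762 -288.32197846  239.10074168] [-1.79944665e+02 -4.90863996e-02  8.99696111e+01] 54.43255352400858
[289. 123.  58.  61.] 0.82 [250 250 250] [ 673.  -250.6   65. ]
[140.   0.  67.  70.] 0.76 [248 237  79] [ 543.4 -146.    65. ]
[280.   4.  54.  66.] 0.6 [249 249  91] [ 661.2 -148.6   65. ]
```

View pics/w7.png

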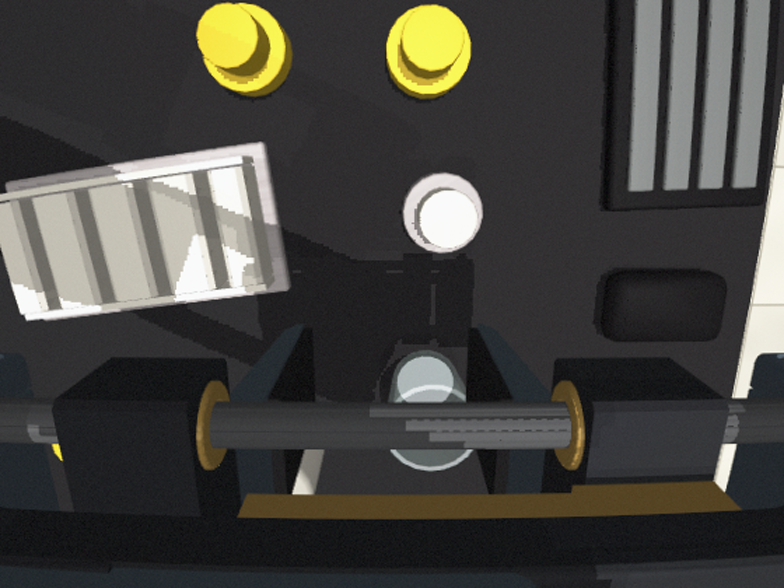

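The reference has been knocked about 35 mm along +x. Its grip top is now at (447,219) and its foot at (442,212). The rack is empty.

Run:
```python
from h import *
f=np.load("w7p.npz");p=[f[k] for k in "Kdrt"]
g=lambda uv,z:ray("w",np.array(uv,float)/1.4,z,p)[:,:2].round(1).tolist()
print(g([[447,219]],65),g([[442,212]],24))
```

```text
[[674.5, -253.8]] [[675.2, -253.3]]
```

View pics/top2.png

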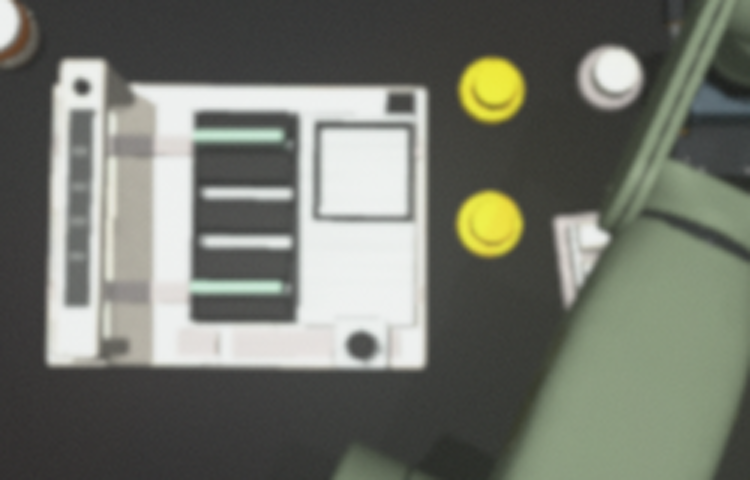

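Both panels are seated in the outer slots. Now I'll grasp the reference.

```bash
python3 -m jog '0 0 0 0.8 0.7 -0.8 0.65;0 0 0 1.54 1.39 -2 0.65;0 0 0 1.54 1.39 -4 0.65;0 0 0 1.54 1.39 -5.5 0.65;0 0 0 1.54 1.39 -5.5 0.65' 30 && python3 -m jog '0 0 0 0 0 -1 0.65;0 0 0 0 0 -2 0.65;0 0 0 0 0 -2.66 0.65;0 0 0 0 0 -2.66 0.65' && python3 -m jog '0 0 0 0 0 0 0.3;0 0 0 0 0 0 0.3;0 0 0 0 0 0 0.3;0 0 0 0 0 0 0.3'
```

```text
time_s: 26.3
ee_pos: [673.3, -251.7, 97.2]
ee_rot: [-179.5, -0.2, 90.0]
force: [0.2, 0.1, 0.1]
gripper_width: 59.6
time_s: 26.8
ee_pos: [675.2, -253.9, 35.1]
ee_rot: [-180.0, -0.0, 90.0]
force: [-0.4, 0.3, -0.3]
gripper_width: 59.0
time_s: 27.3
ee_pos: [675.6, -254.6, 36.8]
ee_rot: [179.9, 0.0, 90.0]
force: [-0.5, 0.0, 6.3]
gripper_width: 39.2
```

```bash
python3 -m jog '0 0 0 0 0 0.8 0.3;0 0 0 0 0 2.2 0.3;0 0 0 0 0 3.6 0.3;0 0 0 0 0 4.2 0.3;0 0 0 0 0 4.2 0.3' && python3 -m jog '0 0 0 -0.6 1.4 0 0.3;0 0 0 -1.3 3.2 0 0.3;0 0 0 -2 5 0 0.3;0 0 0 -2.7 6.8 0 0.3;0 0 0 -3.4 8.4 0 0.3' && python3 -m jog '0 0 0 -0.4 1.2 0 0.3;0 0 0 -0.4 1.2 0 0.3;0 0 0 -0.4 1.2 -1 0.3;0 0 0 -0.4 1.2 -1.6 0.3;0 0 0 -0.4 1.2 -1.6 0.3'
python3 - <<'E'
from h import *
s=env.state();print(s["ee_pos"],s["gripper_width"])
b=grab_frame("wrist");save(b,"w8.png",1.4);cv2.imwrite("w8raw.png",b[:,:,::-1]);np.savez("w8p.npz",**dict(zip("Kdrt",P("wrist"))))
f=np.load("w7p.npz")
E
```

```text
time_s: 27.92
ee_pos: [675.4, -254.4, 140.6]
ee_rot: [179.9, 0.0, 89.9]
force: [-0.6, -0.1, -3.5]
gripper_width: 39.4
time_s: 28.55
ee_pos: [588.2, -42.6, 138.1]
ee_rot: [-179.8, -0.0, 90.0]
force: [-0.0, 0.4, -2.0]
gripper_width: 39.7
time_s: 29.18
ee_pos: [579.0, -14.9, 98.3]
ee_rot: [-179.7, -0.0, 89.9]
force: [0.4, 0.8, -2.4]
gripper_width: 39.4
[578.99290129 -14.8969077   98.33349958] 39.40943000356467
```

View pics/w8.png

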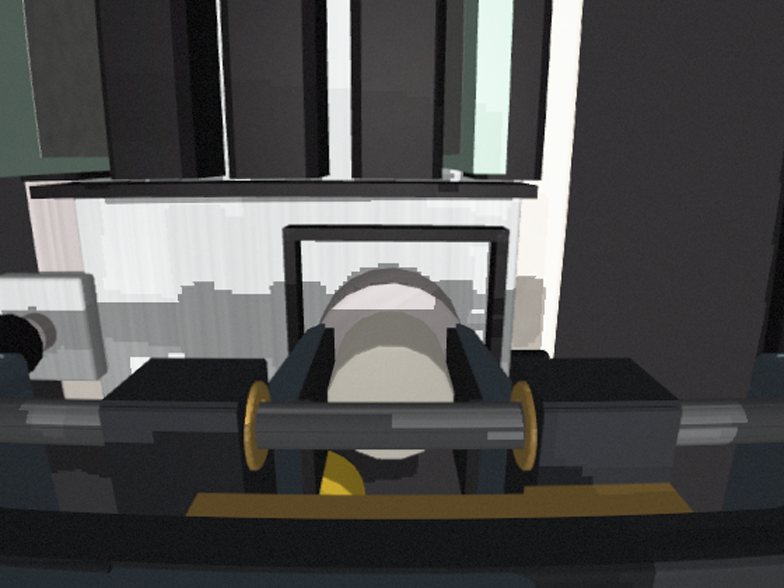

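```bash
python3 - <<'E'
from h import *
f=np.load("w8p.npz");p=[f[k] for k in "Kdrt"]
print(ray("w",np.array([[301,242],[491,242],[396,242]])/1.4,59,p).round(1))
E
python3 -m jog '0 0 0 0.04 0 -0.3 0.3;0 0 0 0.04 0 -0.6 0.3;0 0 0 0.04 0 -0.68 0.3;0 0 0 0.04 0 -0.68 0.3'; python3 -m jog '0 0 0 0 0 -0.05 0.3;0 0 0 0 0 -0.1 0.3;0 0 0 0 0 -0.1 0.3'
```

```text
[[542.8  25.3  59. ]
 [621.9  25.2  59. ]
 [582.3  25.2  59. ]]
time_s: 29.72
ee_pos: [581.1, -14.3, 83.3]
ee_rot: [-180.0, -0.0, 90.0]
force: [0.4, 0.2, -2.0]
gripper_width: 39.5
time_s: 30.1
ee_pos: [581.5, -14.3, 81.7]
ee_rot: [179.9, 0.0, 90.0]
force: [-1.0, 0.1, 3.0]
gripper_width: 39.0
```

```bash
python3 -m jog '0 0 0 0 0 0.04 0.65;0 0 0 0 0 0.04 0.65;0 0 0 0 0 0.04 0.65;0 0 0 0 0 0.04 0.65' && python3 -m jog '0 0 0 0 0 0.8 0.65;0 0 0 0 0 2.5 0.65;0 0 0 0 0 4.4 0.65;0 0 0 -0.8 0 6 0.65;0 0 0 -1.8 -1.5 6.4 0.55' && python3 -m jog '0 0 0 -1.2 -0.4 0 0.55;0 0 0 -1.2 -0.4 0 0.55;0 0 0 -1.2 -0.4 0 0.55'
python3 - <<'E'
from h import *
s=env.state();print(s["ee_pos"],s["ee_rot"],s["gripper_width"])
b=grab_frame("wrist");save(b,"w9.png",1.4);np.savez("w9p.npz",**dict(zip("Kdrt",P("wrist"))))
E
```

```text
time_s: 30.6
ee_pos: [581.2, -14.3, 81.8]
ee_rot: [180.0, -0.0, 89.9]
force: [0.4, -0.1, -0.6]
gripper_width: 59.7
time_s: 31.22
ee_pos: [537.5, -51.0, 244.9]
ee_rot: [179.6, 0.0, 90.1]
force: [0.5, -0.5, 0.1]
gripper_width: 52.3
time_s: 31.6
ee_pos: [506.8, -61.7, 242.0]
ee_rot: [179.9, -0.0, 89.9]
force: [0.8, 0.4, -0.5]
gripper_width: 49.9
[506.81575751 -61.69467572 242.00655049] [ 1.79940622e+02 -7.36692334e-03  8.99482811e+01] 49.928750082788106
```

View pics/w9.png

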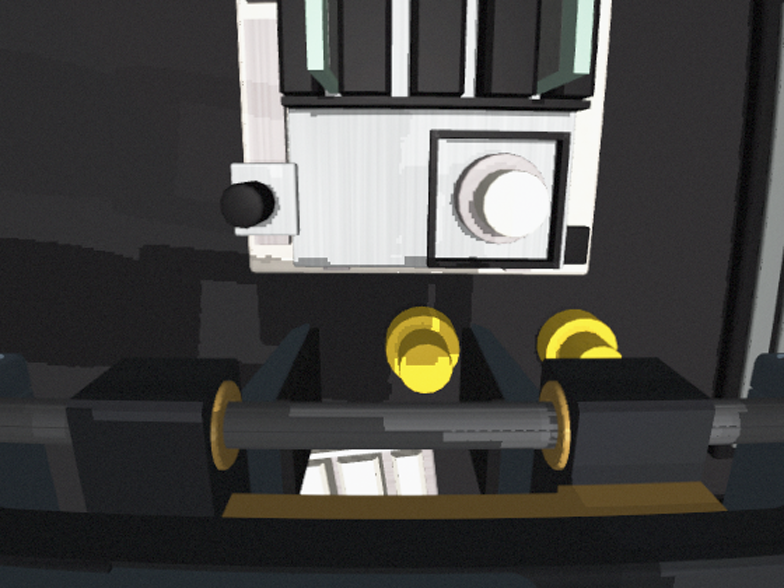

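The reference stands upright in the bay, with its grip at (517,203). I'll grasp the knob at the known spot and send the carriage back.

```bash
python3 - <<'E'
from h import *
f=np.load("w9p.npz");p=[f[k] for k in "Kdrt"]
g=lambda uv,z:ray("w",np.array(uv,float)/1.4,z,p)[:,:2].round(1).tolist()
print(g([[245,204]],107),g([[517,203]],110), "bay",g([[438,137],[557,139],[550,262],[436,262]],59))
E
python3 -m jog '0 0 0 -1.7 0.9 0 0.55;0 0 0 -3.52 1.9 -1.5 0.55;0 0 0 -3.52 1.9 -3.5 0.55;0 0 0 -3.52 1.9 -5.5 0.55;0 0 0 -3.52 1.9 -6.62 0.55' 40 && python3 -m jog '0 0 0 0 0 0 0.55;0 0 0 0 0 0 0.1;0 0 0 0 0 0 0.1;0 0 0 0 0 0 0.1;0 0 0 0 0 0 0.1'
```

```text
[[421.1, -13.6]] [[581.6, -12.9]] bay [[539.1, 26.1], [619.0, 25.6], [620.4, -58.4], [539.5, -58.5]]
time_s: 32.28
ee_pos: [417.6, -13.7, 74.1]
ee_rot: [-179.8, -0.0, 90.0]
force: [0.4, -0.7, 0.9]
gripper_width: 50.2
time_s: 32.9
ee_pos: [417.9, -14.3, 77.4]
ee_rot: [180.0, 0.0, 90.0]
force: [-2.9, 0.7, 6.1]
gripper_width: 27.3
```

```bash
python3 -m jog '0 0 0 0 0 0.4 0.1;0 0 0 0 0 0.7 0.1;0 0 0 0 0 0.7 0.1' && python3 -m jog '0 0 0 0 0.3 0 0.1;0 0 0 0 0.8 0 0.1;0 0 0 0 1.3 0 0.1;0 0 0 0 1.8 0 0.1;0 0 0 0 2.3 0 0.1' && python3 -m jog '0 0 0 0 0.5 0 0.1;0 0 0 0 1 0 0.1;0 0 0 0 1.5 0 0.1;0 0 0 0 2 0 0.1;0 0 0 0 2.4 0 0.1' && python3 -m jog '0 0 0 0 0.3 0 0.1;0 0 0 0 0.46 0 0.1;0 0 0 0 0.46 0 0.1'
```

```text
time_s: 33.28
ee_pos: [417.9, -14.3, 94.1]
ee_rot: [-180.0, -0.0, 90.0]
force: [0.1, 0.3, -7.8]
gripper_width: 27.4
time_s: 33.9
ee_pos: [418.3, 44.2, 93.9]
ee_rot: [180.0, 0.0, 90.0]
force: [0.1, -2.6, -7.4]
gripper_width: 27.2
time_s: 34.52
ee_pos: [418.7, 104.1, 94.0]
ee_rot: [179.9, -0.0, 90.0]
force: [2.0, -2.7, -7.8]
gripper_width: 27.2
time_s: 34.9
ee_pos: [418.8, 115.5, 94.1]
ee_rot: [179.9, -0.1, 89.9]
force: [2.8, 1.4, -7.0]
gripper_width: 27.3
```

```bash
python3 -m jog '0 0 0 0 -0.01 -0.2 0.1;0 0 0 0 -0.01 -0.4 0.1;0 0 0 0 -0.01 -0.4 0.1' && python3 -m jog '0 0 0 0 0 -0.2 0.1;0 0 0 0 0 -0.28 0.1;0 0 0 0 0 -0.28 0.1'
```

```text
time_s: 35.28
ee_pos: [418.7, 114.4, 83.8]
ee_rot: [179.9, -0.0, 89.9]
force: [3.8, 1.7, -5.7]
gripper_width: 27.4
time_s: 35.65
ee_pos: [418.7, 114.5, 77.4]
ee_rot: [179.9, -0.0, 90.0]
force: [2.9, 1.2, 0.1]
gripper_width: 27.2
```

```bash
python3 -m jog '0 0 0 0 0 0 0.5;0 0 0 0 0 0 0.55;0 0 0 0 0 0 0.55;0 0 0 0 0 0 0.55' && python3 -m jog '0 0 0 0 0 1 0.55;0 0 0 0 0 3 0.55;0 0 0 0 0 5 0.55;0 0 0 0 0 6.8 0.55;0 0 0 0.2 0 7.2 0.3' && python3 -m jog '0 0 0 0.7 1.8 0 0;0 0 0 1.4 3.8 0 0;0 0 0 2.1 5.8 0 0;0 0 0 2.8 7.8 0 0;0 0 0 3.4 9 0 0' && python3 -m jog '0 0 0 0 0 0 0;0 0 0 0 0 0 0'
python3 - <<'E'
from h import *
s=env.state();print(s["ee_pos"],s["ee_rot"],s["gripper_width"])
b=grab_frame("wrist");save(b,"w10.png",1.4);p=P("wrist");np.savez("w10p.npz",**dict(zip("Kdrt",p)))
for o in spotter.trace("paddle_pad","wrist")[:2]:
    ys,xs=np.nonzero(o["region"]);r=cv2.minAreaRect(np.c_[xs,ys].astype(np.float32))
    print(round(o["conf"],2),np.round(o["box"]),ray("w",[r[0]],66,p)[0].round(1),ray("w",cv2.boxPoints(r),66,p)[:,:2].round().tolist())
E
```

```text
time_s: 36.15
ee_pos: [417.9, 114.3, 76.8]
ee_rot: [-180.0, 0.0, 90.0]
force: [-0.2, 0.2, 0.1]
gripper_width: 50.2
time_s: 36.78
ee_pos: [424.4, 114.7, 259.9]
ee_rot: [179.7, -0.1, 90.0]
force: [0.9, -0.0, -0.1]
gripper_width: 43.2
time_s: 37.4
ee_pos: [508.1, 341.5, 254.8]
ee_rot: [-179.8, 0.1, 90.0]
force: [0.3, -0.3, -0.6]
gripper_width: 0.7
time_s: 37.65
ee_pos: [507.6, 338.7, 255.6]
ee_rot: [-179.9, 0.1, 90.0]
force: [0.0, -0.3, 0.2]
gripper_width: 0.5
[507.61460874 338.69741868 255.57795328] [-1.79866496e+02  1.13004849e-01  8.99545526e+01] 0.45722845202647283
0.73 [253. 103. 113.  67.] [540.8 390.5  66. ] [[484.0, 414.0], [592.0, 422.0], [600.0, 367.0], [487.0, 358.0]]
```

View pics/w10.png

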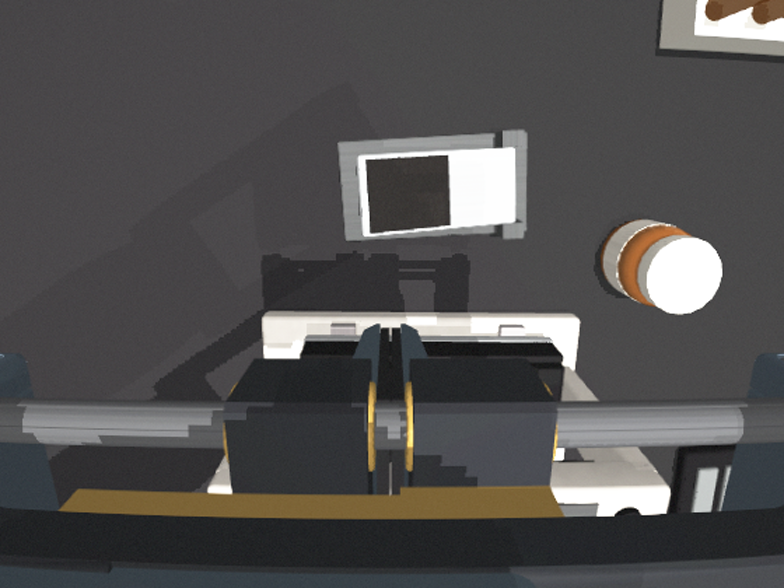

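Run:
```python
from h import *
f=np.load("w10p.npz");p=[f[k] for k in "Kdrt"]
g=lambda uv,z:ray("w",np.array(uv,float)/1.4,z,p)[:,:2].round(1).tolist()
print("free end",g([[359,155],[363,236]],66),"pad c",g([[408,194]],66),"far end",g([[516,148],[515,222]],75))
```

```text
free end [[486.4, 414.2], [488.4, 358.5]] pad c [[520.0, 387.8]] far end [[591.4, 419.0], [593.5, 369.6]]
```

```bash
python3 -m jog '0 0 0 0.2 1.94 0 0;0 0 0 0.2 1.94 -2 0;0 0 0 0.2 1.94 -4 0;0 0 0 0.2 1.94 -6 0;0 0 0 0.2 1.94 -6.8 0' && python3 -m jog '0 0 0 0 0 -0.3 0;0 0 0 0 0 -0.6 0;0 0 0 0 0 -0.9 0;0 0 0 0 0 -1.2 0;0 0 0 0 0 -1.4 0' && python3 -m jog '0 0 0 0 0 -0.1 0;0 0 0 0 0 -0.2 0;0 0 0 0 0 -0.3 0;0 0 0 0 0 -0.3 0'
```

```text
time_s: 38.38
ee_pos: [511.4, 385.6, 83.9]
ee_rot: [-179.7, 0.2, 89.9]
force: [0.2, 0.3, 0.1]
gripper_width: 0.5
time_s: 39.0
ee_pos: [512.9, 388.2, 52.5]
ee_rot: [-180.0, -0.0, 89.9]
force: [-2.3, -0.1, 6.2]
gripper_width: 0.3
time_s: 39.5
ee_pos: [511.7, 388.2, 45.1]
ee_rot: [-179.9, -0.0, 89.9]
force: [-5.2, 0.5, 8.9]
gripper_width: 0.2
```

```bash
python3 -m jog '0 0 0 0 0 -0.1 0;0 0 0 0 0 -0.2 0;0 0 0 0 0 -0.2 0;0 0 0 0 0 -0.2 0' && python3 -m jog '0 0 0 0 0 -0.1 0;0 0 0 0 0 -0.2 0;0 0 0 0 0 -0.2 0;0 0 0 0 0 -0.2 0'
```

```text
time_s: 40.0
ee_pos: [511.5, 388.2, 41.6]
ee_rot: [-179.9, -0.0, 89.9]
force: [-7.0, -2.1, 14.7]
gripper_width: 0.5
time_s: 40.5
ee_pos: [511.5, 388.3, 40.9]
ee_rot: [-179.9, -0.1, 89.9]
force: [-13.5, -4.8, 36.3]
gripper_width: 0.6
```

At the stop: z holds at 41 while the force climbs to 36 N. I'll raise the tool and check.

```bash
python3 -m jog '0 0 0 0 0 0.5 0;0 0 0 0 0 1.3 0;0 0 0 0 0 2.5 0;0 0 0 0 0 4.5 0;0 0 0 0 0 6.5 0' && python3 -m jog '0 0 0 0 0 1.5 0;0 0 0 -1 -1 2 0;0 0 0 -2 -2 2 0;0 0 0 -3 -3.5 2 0;0 0 0 -3 -5 2 0' && python3 -m jog '0 0 0 -1 -2 0 0;0 0 0 -1.5 -4 0 0;0 0 0 -1.5 -6 0 0;0 0 0 -1.5 -8 0 0;0 0 0 -1.5 -8 0 0'
python3 - <<'E'
from h import *
s=env.state();print(s["ee_pos"],s["gripper_width"],s["time_s"],s["force"])
b=grab_frame("wrist");a=grab_frame("scene")
c=cv2.resize(a[150:380,200:440],(480,460),interpolation=cv2.INTER_CUBIC)
t=grab_frame("top");c2=cv2.resize(t[130:280,100:310],(320,229))
can=np.zeros((460,800,3),np.uint8);can[:,:480]=c;can[:229,480:]=c2;can[229:460,480:]=cv2.resize(b,(320,240))[:231]
save(can,"f.png")
E
```

```text
time_s: 41.12
ee_pos: [513.3, 387.8, 197.9]
ee_rot: [180.0, 0.0, 90.0]
force: [-0.1, 0.8, 0.7]
gripper_width: 0.3
time_s: 41.75
ee_pos: [436.7, 262.0, 247.0]
ee_rot: [180.0, -0.0, 90.1]
force: [0.1, -0.7, 0.0]
gripper_width: 0.3
time_s: 42.38
ee_pos: [400.7, 60.4, 247.0]
ee_rot: [179.9, 0.0, 89.7]
force: [-0.4, -0.1, -0.4]
gripper_width: 0.5
[400.65045496  60.43564395 246.99255473] 0.46524829130498285 42.375 [-0.43443351 -0.12886554 -0.35590905]
```

View pics/f.png

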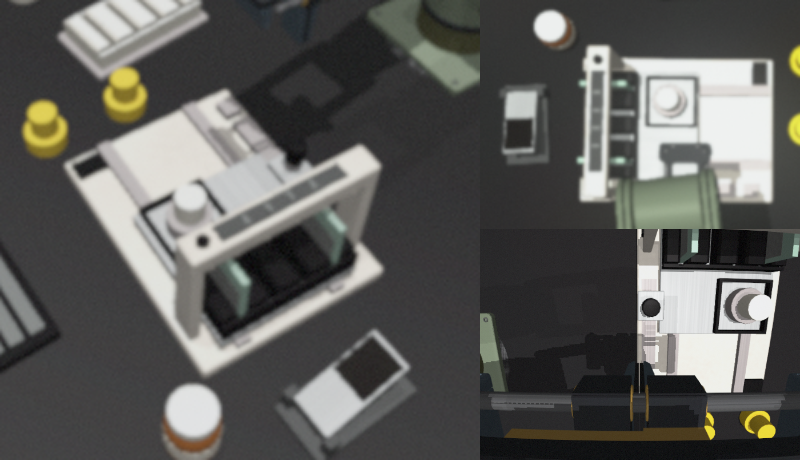

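Panels stand under the bridge, the reference is in the bay, the paddle is up and the arm is clear. Handing in.

```bash
python3 -c "
from workcell import env
print(env.job_done())"
```

```text
the job is handed in; nothing more can be done
None
```

The reader is loaded and the job is handed in at about 42 s; no verdict came back.

- **Carriage out:** I pulled the plunger, slid the carriage to the loading position and let the pin drop there.
- **Panels:** There were two, in the outer rack slots. I stood them in the outer cradle slots, lowering each until the floor pushed back with 12–14 N.
- **Reference:** It had been knocked about 35 mm along +x before I reached it, so I measured it again. It went into the bay about 4 mm from the centre.
- **Carriage back:** I slid the carriage under the bridge and let the plunger drop. The knob came down to the same height it had when locked at the loading position (77.4 mm), with no force left on it.
- **Paddle:** I pressed it about 25 mm to its stop, where the force rose to 36 N with no further travel, then let it come up.

The last pictures show both panels upright under the bridge, the reference upright in the bay, the paddle up, the other bench things in place and the arm clear. No check failed. One disagreed: the camera put the knob about 2 mm further in x than the grip did, within the stated calibration error. I did not measure the final knob height or the paddle angle from the pictures; those rest on the arm's readings and on how they look.

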